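# Release the safety tab and open the latched parts case

### The arm

A 6-joint arm with a two-finger parallel gripper is mounted at the origin on a cart in front of the work surface, level with it; the furniture and walls round the work are solid. World frame = base frame: x ahead of the robot, y to its left, z up, the work surface at z = 0. Lengths are in m, angles in rad, forces in N, time in s.
With the tool pointing down it reaches from about 0.225 to 0.725 m from the base axis. Payload 3.1 kg.
Tool frame: the origin (TCP) lies midway between the tips of the shut fingers; the grasp point (between the pads) lies 19 mm behind it; z points along the fingers, y is the line along which they close (so a half turn about z gives the same grasp; the last joint's range is limited). The gripper opens to 85 mm and grips with 20 to 120 N. Pads are 22 mm wide; open, the fingers measure 114 mm over their backs; the gripper's body (76 mm by 85 mm) begins 54 mm behind the grasp point. The pads swing forward as they close: fully open they stand 13 mm farther back than shut.
Start: joints at [1.059, 0.048, 0.099, 1.622, 0, 1.443], TCP at [0.197, 0.487, 0.231] pointing down, gripper open.
Joint ranges: [-2.91, 2.91], [-0.99, 1.94], [-1.21, 1.42], [-2.12, 2.29], [-1.49, 1.47], [-3.14, 3.14]. Speed limits (rad/s): [2.79, 2.79, 3.14, 3.14, 3.14, 3.14].

### API

Orientations are given as [roll, pitch, yaw] about the fixed x, y, z axes, in that order (R = Rz(yaw) Ry(pitch) Rx(roll)).
In Python, from station import sense, snapshot, get_calibration, close_job gives the robot as it stands. The module is installed in compiled form; this text tells all that it offers.
- The arm moves only by the tool drive_tool, never from a script. Its argument "moves" is a list of rows, each a list of 5 numbers: the shift along the tool's x, y, z in m, then the turn about the tool's z in rad, then the opening, from -1 (shut) to 1 (fully open). A call has 1 to 5 rows; each row is the pose to reach, as a shift and turn from the pose commanded when the call began, along the tool's axes at that moment; what a row does not reach only later rows make up. A row lasts 1/12 s, in which the tool goes at most 41.7 mm and 7.16 degrees, less where a joint would pass 70% of its speed; a pose out of reach is approached as far as the arm can. A call with a gripper value outside its range is refused whole. The fingers move at their own pace and stop on an object; the grip force is fixed at half the most. Time passes only in rows, so rows that repeat a pose let the fingers close. It gives the time, the measured TCP pose, the force, the opening and the grip force at its end, in the units of the state.
- sense(): the state, without advancing time (a new reading comes with each control period).
- snapshot(name): name is "scene" or "top"; returns the picture (384x512x3 uint8, red, green, blue); there is no depth.
- get_calibration(name): a dict with "fx", "fy", "cx", "cy" (pixels), "rvec" (rotation vector, rad) and "tvec" (3), from world to camera coordinates, as OpenCV has them. Camera axes: x right, y down, z forward; pixel columns grow to the right and rows downward; lengths in m; the calibration is good to about 2 mm. A picture is of the moment at which its call begins. get_calibration takes no time and is no camera call.
- close_job(): hands the job in; it is judged then, once.
The state is a dict: "time": time; "q": joint angles; "joint_vel": joint speeds; "joint_torque": joint torques, N m; "eef_pos": TCP position; "eef_rot": TCP orientation; "force": force on the tool from outside, world axes, zero at the start; "moment": the same for the moment, N m; "grip_width": finger opening in m; "gripper_force": force on a finger pad.
Only numpy, scipy, OpenCV 4.12 (cv2) and the standard library are available. Lean on these libraries where they do the work, as an engineer would, in place of code of your own. Each camera call takes 0.05 s, during which the arm holds its last target. There are 200 camera calls.

### The job

Open the parts case: first push its orange safety tab gently to the left (seen from the latch side) until you feel it come fully home against its stop, then lift the front latch lever right up and, with it, raise the lid until it stands at least half open (about 45 degrees) by itself. How far the tab has to go differs from case to case, so go by feel: never press on the tab with more than about 12 N, and if the latch resists do not force it, push the tab further home first. Leave the core, the label roll and the tape roll beside the case where they stand.

Things in the scene. Friction and masses are not known exactly. Their poses are not given: they have to be found in the camera images.
- case: blue-grey parts case, 160 (x) x 200 (y) mm, fixed to the desk; origin under its centre on the desk; its x axis points from the latch side (front) to the hinge side (back), its y axis along the front, z up. Flat lid top 89.5 mm above the desk when shut.
- tab (a joint): travel (m) of the safety tab: 0 locked, grows as the tab slides on the lid along the case's +y. It stays where it is left (friction about 2 N). It meets a stiff rubber stop (about 8 N per mm) after 11 to 31 mm, differently on each case and not visible from outside; the latch is free only from 1.5 mm before that stop on. Pressing it with more than 16 N damages it.
- tab_fin (a point): centre of the tab's upright orange fin: 24 mm (case x) x 8 mm (case y) x 20 mm high, its top 31 mm above the lid top and 120 mm above the desk; behind the latch, in the middle of the lid when locked (58.5 mm behind the latch pivot). Push it on its flat side toward the case's +y; the lid top is bare for 80 mm on the side to push from.
- latch (a joint): angle (rad) of the latch lever: 0 shut (lever level, pointing out from the front), grows as its outer end goes up and back toward the lid; end stop at 1.15. It stays where it is left (slight friction). While the tab is not home it stops after about 0.05 to 0.1 rad; lifting the lever's end with more than about 15 N then strains the lock.
- latch_grip (a point): centre of the black round boss at the lever's outer end: a disc of 20 mm diameter, 20 mm long along the case's y, with flat end faces to pinch between two fingers closing along the case's y; it can turn between the fingers. The lever behind it is 14 mm wide and 8 mm thick. Free space all round; 99.5 mm above the desk when shut.
- latch_pivot (a point): point on the latch lever's pivot axis (parallel to the case's y), 58 mm from latch_grip, level with it when shut. Carried by the lid.
- lid (a joint): angle (rad) of the lid: 0 shut, grows as its front edge rises, to 1.5. A stiff hinge holds it where it is left; about 4 N at the front lifts it. It cannot rise until the latch lever is lifted past about 0.25 rad; with the lever at its end stop, pulling the lever further up and back raises the lid.
- lid_hinge (a point): point on the lid's hinge axis (parallel to the case's y) at the middle of the back edge, 75.5 mm above the desk; latch_pivot lies 172 mm in front of it and 24 mm above it when shut.
- core_up: bystander: brown cardboard core standing upright, 42 mm diameter, 100 mm high; origin at the centre of its underside
- roll: bystander: printed label roll, 63 mm diameter, 50 mm high; origin at the centre of its underside
- brown_tape: bystander: roll of brown tape lying flat, 68 mm diameter, 36 mm high; origin at the centre of its underside

How it is judged:
On the way, in this order (a step that is already met when the one before it is completed fails the run):
1. the safety tab has been slid away from its locked end (at least 10 mm) (value of joint tab above 0.01 m), for 0.1 s.
2. the latch lever has been lifted right up (at least 0.95 rad) (value of joint latch above 0.95 rad), for 0.1 s.
At the end, for the whole second after the job is handed in: the lid stands open by itself by at least 0.6 rad and is still, the tab is still slid away (at least 10 mm) (value of joint lid above 0.6 rad and velocity of joint lid between -0.05 and 0.05 rad/s and value of joint tab above 0.01 m); the robot touches nothing.
It fails at once if the safety tab is pressed with more than 16 N (contact force between any of the fingers, the arm and tab above 16 N).
It fails at once if the latch is forced against the lock (more than 40 N between latch and tab, about 17 N at the lever's end) (contact force between latch and tab above 40 N).
It fails at once if the cardboard core is pushed more than 20 mm or tipped over (distance of core_up from where it was at the start of the episode above 0.02 m or angle between core_up's own z axis and vertical above 0.3 rad).
It fails at once if the label roll is pushed more than 20 mm or tipped over (distance of roll from where it was at the start of the episode above 0.02 m or angle between roll's own z axis and vertical above 0.3 rad).
It fails at once if the brown tape roll is pushed more than 20 mm or tipped over (distance of brown_tape from where it was at the start of the episode above 0.02 m or angle between brown_tape's own z axis and vertical above 0.3 rad).
It also fails if it takes over 54 s, if anything falls off the work surface, if the arm or the gripper's body presses on something with over 40 N, if the wrist force passes 120 N, or if a joint passes its speed limit or range.

## Working session

There is one attempt and no reset: what is moved stays moved. The work goes in short steps, Python scripts to look and compute and a tool call to move; the robot and the scene stay as the last step left them, time stands still between calls to the robot, and variables do not carry over. Pictures are saved under pics/ and viewed, at most 10 in all, crops included, and the job is handed in when it is done.

Besides the shell and the picture viewer there is one more tool, called after "Call:" as name(argument=value, ...), one argument or row to a line, values as JSON. drive_tool: Moves the arm, as the interface text tells. Its arguments: {"type":"object","properties":{"moves":{"type":"array"}},"required":["moves"]}

```bash
mkdir -p pics; python3 - <<'E'
from station import *
import cv2
for n in("scene","top"):
    cv2.imwrite(f"pics/{n}0.png",snapshot(n)[...,::-1]); print(n,get_calibration(n))
s=sense();print(s)
E
```

```text
scene {'fx': 415.56899862363287, 'fy': 415.56899862363287, 'cx': 263.8244471402576, 'cy': 197.0566842726747, 'rvec': array([ 2.28265157, -0.68181803,  0.26813513]), 'tvec': array([-0.44358367,  0.34384884,  0.73352578])}
top {'fx': 424.4984650916503, 'fy': 424.4984650916503, 'cx': 261.9525814059714, 'cy': 198.86957417986386, 'rvec': array([ 2.18521833, -2.14147682,  0.15543681]), 'tvec': array([0.04925666, 0.56621305, 1.11414554])}
{'time': 0.1, 'q': array([ 1.05919132e+00,  4.86874738e-02,  9.77348139e-02,  1.62199056e+00,
       -7.41315687e-06,  1.44298725e+00]), 'joint_vel': array([ 3.56878137e-05, -2.68036172e-03,  2.33829676e-03,  1.04735782e-03,
        1.95949169e-03, -9.25762760e-04]), 'joint_torque': array([ 2.93008634e-03, -3.39850938e+01,  3.20935607e+01,  1.58861285e-02,
       -1.81703958e-04,  1.30080684e-05]), 'eef_pos': array([0.19632726, 0.48631159, 0.23021872]), 'eef_rot': array([-3.13946233e+00, -2.66292528e-04,  2.75779645e+00]), 'force': array([-0.83824638, -0.04198151,  0.30991409]), 'moment': array([-0.07362728, -0.00245359,  0.028174  ]), 'gripper_force': 0.0, 'grip_width': 0.08516951391999977}
```

View pics/scene0.png

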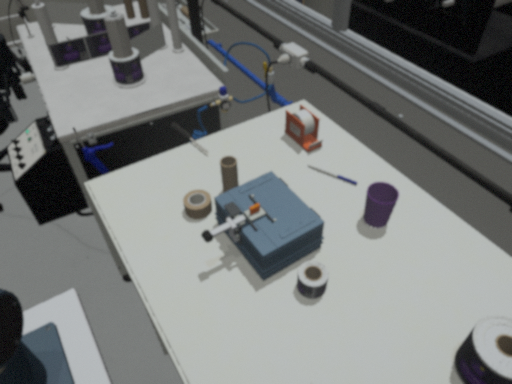

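View pics/top0.png

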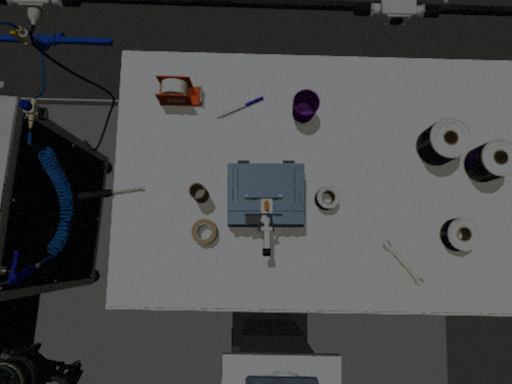

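The scene view shows the case with the boss at about (207,236) and the orange fin at (255,210). In the top view the boss is at about (267,252) and the fin at (267,206). Next I'll find precise pixels and back-project them.

```bash
cat > h.py <<'E'
import numpy as np,cv2
from station import *
def ray(n,uv,z):
    c=get_calibration(n);R=cv2.Rodrigues(c["rvec"])[0];t=c["tvec"]
    d=R.T@np.array([(uv[0]-c["cx"])/c["fx"],(uv[1]-c["cy"])/c["fy"],1]);o=-R.T@t
    return o+d*(z-o[2])/d[2]
def proj(n,P):
    c=get_calibration(n);K=np.array([[c["fx"],0,c["cx"]],[0,c["fy"],c["cy"]],[0,0,1]])
    return cv2.projectPoints(np.float64(P).reshape(-1,3),c["rvec"],c["tvec"],K,None)[0][:,0]
E
python3 - <<'E'
from h import *
a=cv2.imread("pics/top0.png")[140:280,180:360];b=cv2.imread("pics/scene0.png")[140:310,170:340]
a=cv2.resize(a,None,fx=4.4,fy=4.2857,interpolation=cv2.INTER_CUBIC)
a=cv2.resize(cv2.imread("pics/top0.png")[145:265,180:340],None,fx=5,fy=5,interpolation=cv2.INTER_CUBIC)
b=cv2.resize(cv2.imread("pics/scene0.png")[150:270,180:340],None,fx=5,fy=5,interpolation=cv2.INTER_CUBIC)
cv2.imwrite("pics/a.png",a);cv2.imwrite("pics/b.png",b)
print(ray("top",(267,252),.1),ray("scene",(207,236),.1),ray("top",(267,206),.12),ray("scene",(255,208),.12))
for n in("top","scene"):print(proj(n,[sense()["eef_pos"],[0,0,0]]))
E
```

```text
[0.42242349 0.04641496 0.1       ] [0.42220552 0.04672768 0.1       ] [0.53658396 0.04901432 0.12      ] [0.53613761 0.04268708 0.12      ]
[[ 60.3244193  354.9335145 ]
 [280.71976835 414.6013272 ]]
[[ 19.74367811 114.7522821 ]
 [ 12.51818415 391.85954035]]
```

View pics/a.png

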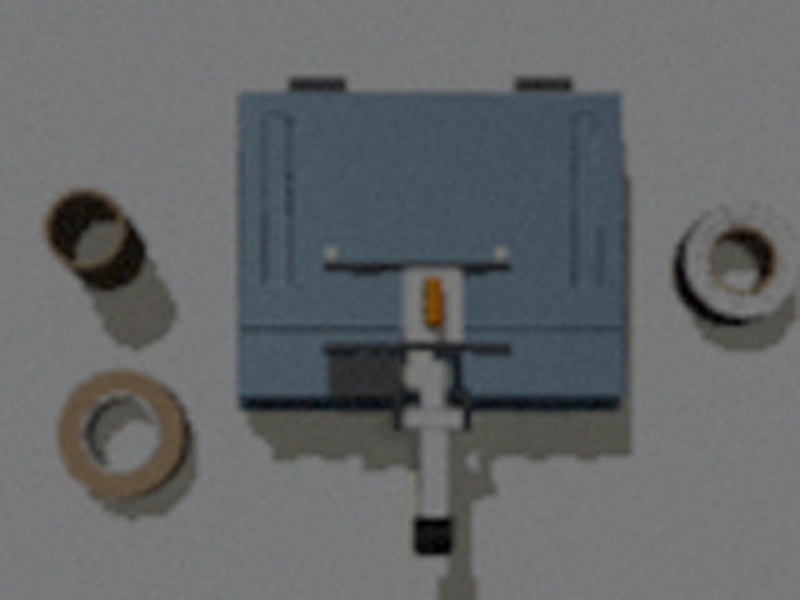

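View pics/b.png

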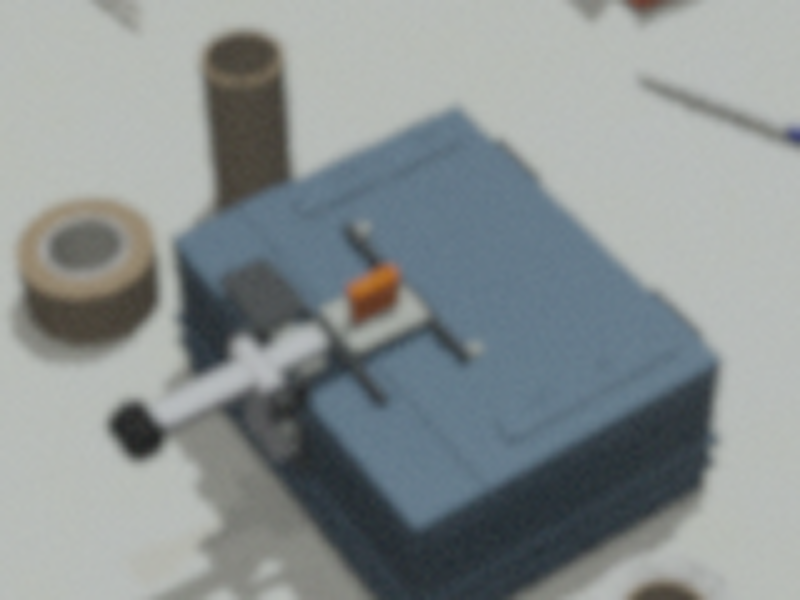

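The top crop shows the boss at full-image pixel (266.6, 252.2), the fin at (266.6, 205.4), and the lid corners. The scene crop agrees with this. The case is nearly aligned with the world axes, and its +y (image left) is world +y.

```bash
python3 - <<'E'
from h import *
f=lambda u,v,z:ray("top",(180+(u-2)/5,145+(v-2)/5),z)
print("boss",f(433,536,.1),"fin",f(433,302,.118))
for p in((240,93),(621,93),(240,398),(621,398)):print(f(*p,.0895))
g=lambda u,v,z:ray("scene",(180+(u-2)/5,150+(v-2)/5),z)
print("scene boss",g(136,428,.0995),"fin",g(374,279,.12))
for p in((457,110),(718,362),(178,242),(418,528)):print(g(*p,.0895))
print("core",f(85,225,.1),"tape",f(123,433,.036),"roll",f(742,258,.05))
E
```

```text
boss [0.42288411 0.04843653 0.1       ] fin [0.53928646 0.05101027 0.118     ]
[0.64991209 0.15276186 0.0895    ]
[ 0.65446255 -0.04600862  0.0895    ]
[0.49104519 0.14810388 0.0895    ]
[ 0.49500493 -0.04706115  0.0895    ]
scene boss [0.42298742 0.04921716 0.0995    ] fin [0.53909001 0.04975529 0.12      ]
[0.64664555 0.14707114 0.0895    ]
[ 0.65034829 -0.04778898  0.0895    ]
[0.49208742 0.14289069 0.0895    ]
[ 0.49588683 -0.05045565  0.0895    ]
core [0.57716349 0.22911206 0.1       ] tape [0.4745845  0.21349171 0.036     ] roll [ 0.57425435 -0.11616963  0.05      ]
```

Call:
drive_tool(
  moves=[
    [-0.034,-0.0216,0,-0.08,-1],
    [-0.068,-0.0432,0,-0.16,-1],
    [-0.102,-0.0648,0,-0.24,-1],
    [-0.136,-0.0864,0,-0.32,-1],
    [-0.17,-0.108,0,-0.404,-1],
  ],
)

```text
time: 0.52
eef_pos: [0.3141, 0.3214, 0.2307]
eef_rot: [-3.141, -0.001, -3.116]
force: [1.0, 0.3, -0.9]
grip_width: 0.0255
gripper_force: 0.0
```

Call:
drive_tool(
  moves=[
    [-0.022,-0.032,0,0,-1],
    [-0.044,-0.064,0,0,-1],
    [-0.066,-0.096,0,0,-1],
    [-0.088,-0.128,0,0,-1],
    [-0.11,-0.16,0,0,-1],
  ],
)

```text
time: 0.93
eef_pos: [0.4275, 0.1634, 0.2309]
eef_rot: [3.142, -0.001, -3.122]
force: [1.0, 0.9, 0.8]
grip_width: 0.0001
gripper_force: 0.0
```

Call:
drive_tool(
  moves=[
    [-0.022,-0.032,0,0,-1],
    [-0.044,-0.064,0,0,-1],
    [-0.066,-0.096,0,0,-1],
    [-0.11,-0.16,0,0,-1],
    [-0.11,-0.16,0,0,-1],
  ],
)

```text
time: 1.35
eef_pos: [0.541, 0.0051, 0.2305]
eef_rot: [-3.141, -0.001, -3.122]
force: [1.7, 0.9, 0.7]
grip_width: 0.0001
gripper_force: 0.0
```

Call:
drive_tool(
  moves=[
    [0,0,0.03,0,-1],
    [0,0,0.06,0,-1],
    [0,0,0.08,0,-1],
    [0,0,0.08,0,-1],
  ],
)

```text
time: 1.68
eef_pos: [0.5362, 0.0075, 0.1447]
eef_rot: [3.14, -0.012, -3.122]
force: [0.2, 1.1, -0.4]
grip_width: -0.0001
gripper_force: 0.0
```

```bash
python3 - <<'E'
from h import *
a=snapshot("scene")[...,::-1];b=snapshot("top")[...,::-1]
cv2.imwrite("pics/c.png",np.vstack([cv2.resize(x,None,fx=5,fy=5,interpolation=cv2.INTER_CUBIC)for x in(a[180:240,200:360],b[170:230,200:360])]))
s=sense();print(s["eef_pos"],s["eef_rot"],s["force"],s["q"])
E
```

```text
[0.53912482 0.0075926  0.15020816] [ 3.14117622 -0.00315078 -3.12144697] [-0.23491233 -0.353688    1.35274146] [-1.10317798e-01  8.50195176e-02 -2.28699073e-02  1.46608508e+00
  2.99457974e-06 -1.30462835e-01]
```

View pics/c.png

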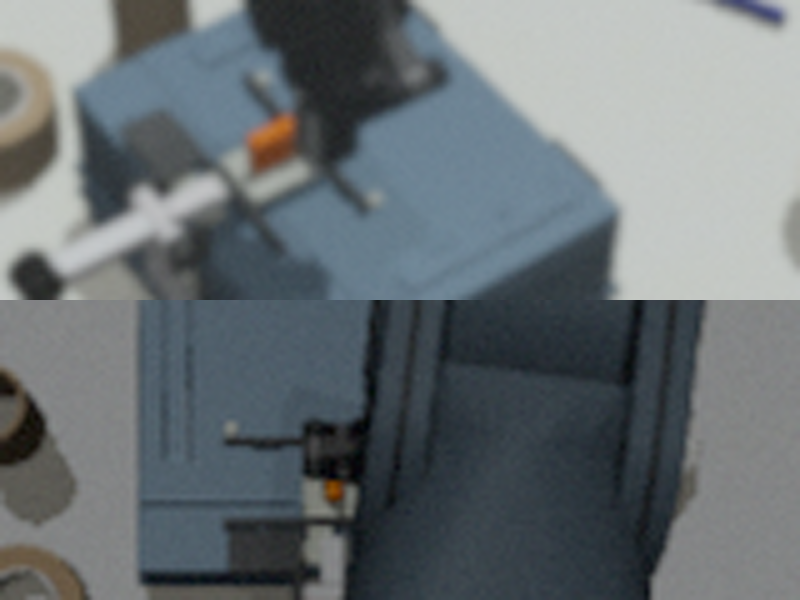

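The fingers are above the lid, right of the fin, with nothing touching. The fin shows at about (270,140) in the crop. I'll descend beside it, then approach.

Call:
drive_tool(
  moves=[
    [0,0,0.015,0,-1],
    [0,0,0.03,0,-1],
    [0,0,0.042,0,-1],
    [0,0,0.042,0,-1],
    [0,0,0.042,0,-1],
  ],
)

```text
time: 2.2
eef_pos: [0.5403, 0.0077, 0.1099]
eef_rot: [-3.142, 0.0, -3.121]
force: [-0.2, -0.0, 0.6]
grip_width: 0.0
gripper_force: 0.0
```

Call:
drive_tool(
  moves=[
    [0,0.005,0,0,-1],
    [0,0.01,0,0,-1],
    [0,0.015,0,0,-1],
    [0,0.015,0,0,-1],
    [0,0.015,0,0,-1],
  ],
)

```text
time: 2.62
eef_pos: [0.5402, 0.023, 0.1099]
eef_rot: [-3.141, 0.001, -3.12]
force: [0.7, -0.7, 0.5]
grip_width: 0.0001
gripper_force: 0.0
```

Call:
drive_tool(
  moves=[
    [0,0.002,0,0,-1],
    [0,0.004,0,0,-1],
    [0,0.006,0,0,-1],
    [0,0.006,0,0,-1],
  ],
)

```text
time: 2.95
eef_pos: [0.5397, 0.0288, 0.1093]
eef_rot: [3.141, -0.0, -3.121]
force: [0.0, 0.2, 0.3]
grip_width: 0.0001
gripper_force: 0.0
```

Call:
drive_tool(
  moves=[
    [0,0.001,0,0,-1],
    [0,0.002,0,0,-1],
    [0,0.003,0,0,-1],
    [0,0.004,0,0,-1],
  ],
)

```text
time: 3.28
eef_pos: [0.5397, 0.0325, 0.1093]
eef_rot: [3.142, -0.0, -3.121]
force: [-0.7, -0.0, -0.6]
grip_width: -0.0002
gripper_force: 0.0
```

Call:
drive_tool(
  moves=[
    [0,0.001,0,0,-1],
    [0,0.002,0,0,-1],
    [0,0.003,0,0,-1],
  ],
)

```text
time: 3.53
eef_pos: [0.5397, 0.0349, 0.1093]
eef_rot: [-3.14, -0.0, -3.122]
force: [0.8, -1.6, 0.5]
grip_width: -0.0001
gripper_force: 0.9
```

Call:
drive_tool(
  moves=[
    [0,0.001,0,0,-1],
    [0,0.002,0,0,-1],
    [0,0.003,0,0,-1],
  ],
)

```text
time: 3.78
eef_pos: [0.5396, 0.0382, 0.1093]
eef_rot: [-3.141, -0.0, -3.122]
force: [-0.8, -3.3, 0.1]
grip_width: 0.0001
gripper_force: 0.9
```

Call:
drive_tool(
  moves=[
    [0,0.001,0,0,-1],
    [0,0.002,0,0,-1],
    [0,0.003,0,0,-1],
    [0,0.004,0,0,-1],
  ],
)

```text
time: 4.12
eef_pos: [0.5395, 0.0425, 0.1093]
eef_rot: [-3.141, -0.0, -3.121]
force: [-0.4, -2.5, -0.0]
grip_width: 0.0003
gripper_force: 0.9
```

Call:
drive_tool(
  moves=[
    [0,0.0005,0,0,-1],
    [0,0.001,0,0,-1],
  ],
)

```text
time: 4.28
eef_pos: [0.5394, 0.0436, 0.1093]
eef_rot: [3.142, -0.0, -3.121]
force: [0.1, -2.3, 0.5]
grip_width: -0.0002
gripper_force: 0.9
```

Call:
drive_tool(
  moves=[
    [0,0.0005,0,0,-1],
    [0,0.001,0,0,-1],
  ],
)

```text
time: 4.45
eef_pos: [0.5394, 0.0446, 0.1093]
eef_rot: [-3.142, -0.0, -3.121]
force: [-0.1, -1.8, -1.2]
grip_width: 0.0
gripper_force: 0.9
```

Call:
drive_tool(
  moves=[
    [0,0.0005,0,0,-1],
    [0,0.001,0,0,-1],
  ],
)

```text
time: 4.62
eef_pos: [0.5394, 0.0455, 0.1093]
eef_rot: [3.142, -0.0, -3.121]
force: [-0.9, -1.5, 0.3]
grip_width: -0.0001
gripper_force: 0.9
```

Call:
drive_tool(
  moves=[
    [0,0.0005,0,0,-1],
    [0,0.001,0,0,-1],
  ],
)

```text
time: 4.78
eef_pos: [0.5394, 0.0465, 0.1093]
eef_rot: [3.142, -0.0, -3.121]
force: [-0.3, -2.1, -0.2]
grip_width: -0.0001
gripper_force: 0.9
```

Call:
drive_tool(
  moves=[
    [0,0.0005,0,0,-1],
    [0,0.001,0,0,-1],
  ],
)

```text
time: 4.95
eef_pos: [0.5393, 0.0475, 0.1093]
eef_rot: [-3.142, -0.0, -3.121]
force: [0.5, -2.5, -0.7]
grip_width: -0.0001
gripper_force: 0.9
```

Call:
drive_tool(
  moves=[
    [0,0.0005,0,0,-1],
    [0,0.001,0,0,-1],
  ],
)

```text
time: 5.12
eef_pos: [0.5394, 0.0486, 0.1093]
eef_rot: [3.142, -0.0, -3.121]
force: [0.0, -2.6, -0.8]
grip_width: -0.0003
gripper_force: 0.9
```

Call:
drive_tool(
  moves=[
    [0,0.0005,0,0,-1],
    [0,0.001,0,0,-1],
  ],
)

```text
time: 5.28
eef_pos: [0.5393, 0.0496, 0.1093]
eef_rot: [3.142, -0.0, -3.121]
force: [-1.1, -1.4, 0.4]
grip_width: -0.0002
gripper_force: 0.9
```

Call:
drive_tool(
  moves=[
    [0,0.0005,0,0,-1],
    [0,0.001,0,0,-1],
  ],
)

```text
time: 5.45
eef_pos: [0.5393, 0.0505, 0.1093]
eef_rot: [-3.142, -0.0, -3.121]
force: [-0.4, -1.4, -0.4]
grip_width: 0.0005
gripper_force: 0.9
```

Call:
drive_tool(
  moves=[
    [0,0.0005,0,0,-1],
    [0,0.001,0,0,-1],
  ],
)

```text
time: 5.62
eef_pos: [0.5393, 0.0512, 0.1093]
eef_rot: [-3.141, -0.0, -3.122]
force: [-0.3, -3.5, 0.5]
grip_width: 0.0001
gripper_force: 1.5
```

Call:
drive_tool(
  moves=[
    [0,0.0003,0,0,-1],
    [0,0.0005,0,0,-1],
  ],
)

```text
time: 5.78
eef_pos: [0.5393, 0.0514, 0.1093]
eef_rot: [-3.14, -0.0, -3.122]
force: [-0.8, -4.9, 0.0]
grip_width: 0.0
gripper_force: 1.9
```

Call:
drive_tool(
  moves=[
    [0,0.0003,0,0,-1],
    [0,0.0005,0,0,-1],
  ],
)

```text
time: 5.95
eef_pos: [0.5393, 0.0517, 0.1093]
eef_rot: [-3.14, -0.0, -3.122]
force: [0.0, -5.2, -0.8]
grip_width: -0.0002
gripper_force: 2.5
```

Call:
drive_tool(
  moves=[
    [0,0.0003,0,0,-1],
    [0,0.0005,0,0,-1],
  ],
)

```text
time: 6.12
eef_pos: [0.5393, 0.0519, 0.1093]
eef_rot: [-3.139, -0.0, -3.122]
force: [-0.4, -6.6, -0.5]
grip_width: -0.0001
gripper_force: 2.8
```

Call:
drive_tool(
  moves=[
    [0,-0.01,0,0,-1],
    [0,-0.02,0,0,-1],
    [0,-0.02,-0.03,0,-1],
    [0,-0.02,-0.06,0,-1],
    [0,-0.02,-0.08,0,-1],
  ],
)

```text
time: 6.53
eef_pos: [0.5402, 0.033, 0.1916]
eef_rot: [3.139, 0.002, -3.122]
force: [0.2, -0.2, 0.6]
grip_width: 0.0001
gripper_force: 0.0
```

Call:
drive_tool(
  moves=[
    [0.03,0.004,0,0,1],
    [0.06,0.009,0,0,1],
    [0.09,0.014,0,0,1],
    [0.116,0.019,0,0,1],
    [0.116,0.019,0,0,1],
  ],
)

```text
time: 6.95
eef_pos: [0.4189, 0.0508, 0.1892]
eef_rot: [3.139, -0.003, -3.12]
force: [-1.0, 0.6, -0.2]
grip_width: 0.0607
gripper_force: 0.0
```

Call:
drive_tool(
  moves=[
    [0,0,0,0,0],
    [0,0,0,0,0],
    [0,0,0,0,0],
  ],
)

```text
time: 7.2
eef_pos: [0.4243, 0.0495, 0.1895]
eef_rot: [3.141, 0.001, -3.122]
force: [0.4, -0.7, -0.9]
grip_width: 0.0428
gripper_force: 0.0
```

Call:
drive_tool(
  moves=[
    [0.001,0,0.025,0,0],
    [0.001,0,0.05,0,0],
    [0.001,0,0.08,0,0],
    [0.001,0,0.1,0,0],
    [0.001,0,0.108,0,0],
  ],
)

```text
time: 7.62
eef_pos: [0.4205, 0.0496, 0.0776]
eef_rot: [3.141, -0.006, -3.122]
force: [-0.5, -1.1, 0.4]
grip_width: 0.0425
gripper_force: 0.0
```

Call:
drive_tool(
  moves=[
    [0,0,0,0,0],
    [0,0,0,0,0],
    [0,0,0,0,0],
  ],
)

```text
time: 7.87
eef_pos: [0.424, 0.0495, 0.083]
eef_rot: [-3.142, 0.003, -3.122]
force: [0.3, -0.3, 0.5]
grip_width: 0.0424
gripper_force: 0.0
```

```bash
python3 - <<'E'
from h import *
a=snapshot("scene")[...,::-1];b=snapshot("top")[...,::-1]
cv2.imwrite("pics/d.png",np.vstack([cv2.resize(x,None,fx=5,fy=5,interpolation=cv2.INTER_CUBIC)for x in(a[190:250,180:340],b[190:250,190:350])]))
s=sense();print(s["eef_pos"],s["eef_rot"],s["force"])
E
```

```text
[0.42405127 0.0495452  0.08329303] [-3.14141096  0.00366158 -3.12143497] [0.60317525 0.45080554 1.50832878]
```

View pics/d.png

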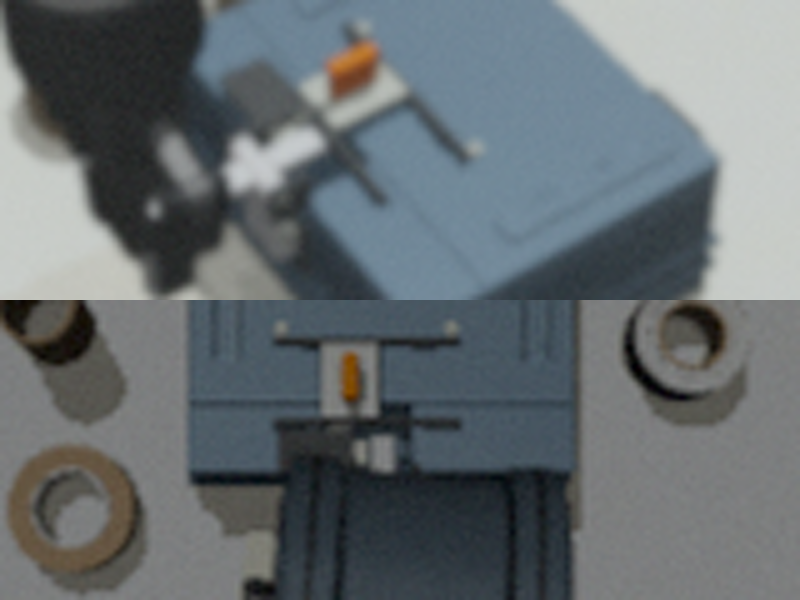

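The tab has slid left by about 17 mm, and the fingers straddle the boss. I'll close the gripper, moving 2 mm lower as it shuts.

Call:
drive_tool(
  moves=[
    [0.001,0,0.002,0,0],
    [0.001,0,0.002,0,-1],
    [0.001,0,0.002,0,-1],
    [0.001,0,0.002,0,-1],
    [0.001,0,0.002,0,-1],
  ],
)

```text
time: 8.38
eef_pos: [0.4216, 0.0492, 0.0799]
eef_rot: [-3.14, 0.001, -3.121]
force: [-1.3, -1.9, 3.3]
grip_width: 0.0191
gripper_force: 59.7
```

Call:
drive_tool(
  moves=[
    [0,0,0,0,-1],
    [0,0,0,0,-1],
    [0,0,0,0,-1],
  ],
)

```text
time: 8.63
eef_pos: [0.4215, 0.0492, 0.0798]
eef_rot: [-3.141, 0.001, -3.122]
force: [-1.7, -2.2, 3.8]
grip_width: 0.0192
gripper_force: 59.9
```

Call:
drive_tool(
  moves=[
    [0,0,-0.002,0,-1],
    [0,0,-0.004,0,-1],
    [-0.0005,0,-0.006,0,-1],
  ],
)

```text
time: 8.88
eef_pos: [0.4218, 0.0493, 0.0837]
eef_rot: [-3.141, -0.001, -3.122]
force: [5.9, -3.5, -13.5]
grip_width: 0.0188
gripper_force: 58.9
```

Call:
drive_tool(
  moves=[
    [0,0,-0.001,0,-1],
    [-0.0005,0,-0.002,0,-1],
  ],
)

```text
time: 9.05
eef_pos: [0.4218, 0.0493, 0.0842]
eef_rot: [-3.141, -0.002, -3.122]
force: [5.6, -4.5, -12.2]
grip_width: 0.019
gripper_force: 59.2
```

Call:
drive_tool(
  moves=[
    [0,0,0.002,0,-1],
  ],
)

```text
time: 9.13
eef_pos: [0.4218, 0.0492, 0.0834]
eef_rot: [-3.141, -0.002, -3.122]
force: [2.0, -2.0, -1.9]
grip_width: 0.0192
gripper_force: 60.5
```

Call:
drive_tool(
  moves=[
    [0,0,-0.001,0,-1],
    [0,0,-0.001,0,-1],
    [0,0,-0.001,0,-1],
  ],
)

```text
time: 9.38
eef_pos: [0.4218, 0.0493, 0.0844]
eef_rot: [-3.141, -0.002, -3.122]
force: [5.7, -3.1, -9.3]
grip_width: 0.0191
gripper_force: 59.4
```

```bash
python3 - <<'E'
from h import *
a=snapshot("scene")[...,::-1]
cv2.imwrite("pics/e.png",cv2.resize(a[170:270,180:310],None,fx=6,fy=6,interpolation=cv2.INTER_CUBIC))
for i in range(4):
    snapshot("top");s=sense();print(s["eef_pos"],s["eef_rot"],s["force"],s["moment"])
E
```

```text
[0.42176686 0.04925721 0.08435748] [-3.14085653e+00 -2.00247470e-03 -3.12188467e+00] [ 4.71157494 -3.12826573 -8.78347166] [-0.74303928 -0.42740247 -0.03325627]
[0.42174536 0.04925641 0.08435351] [-3.14084687e+00 -2.06812189e-03 -3.12188535e+00] [  5.1525279   -3.22731223 -10.83108292] [-0.74377679 -0.49753491 -0.03113865]
[0.42181243 0.04924887 0.08438742] [-3.14085830e+00 -1.88848011e-03 -3.12188192e+00] [ 5.13117577 -4.18876755 -9.8867977 ] [-0.74010867 -0.44598762 -0.04474793]
[0.42178789 0.04924401 0.08438571] [-3.14083108e+00 -1.96702182e-03 -3.12187997e+00] [ 5.06083921 -3.85067971 -9.29403421] [-0.76097277 -0.50369142 -0.00694837]
```

View pics/e.png

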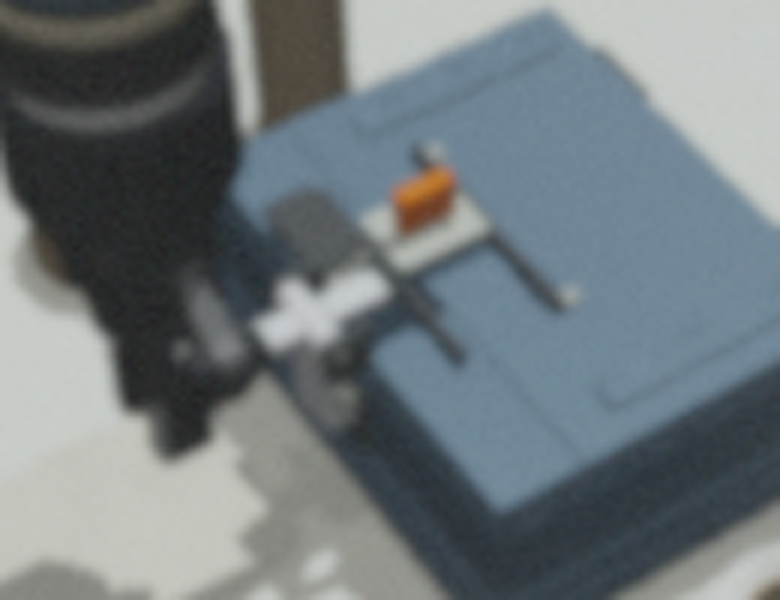

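Call:
drive_tool(
  moves=[
    [0,0,0,0,-0.3],
    [0,0,0,0,-0.3],
    [0,0,0,0,-0.3],
  ],
)

```text
time: 9.88
eef_pos: [0.4223, 0.0503, 0.0868]
eef_rot: [3.14, 0.0, -3.121]
force: [-0.5, 0.4, -0.2]
grip_width: 0.0298
gripper_force: 0.0
```

Call:
drive_tool(
  moves=[
    [0,0,0,0,-1],
    [0,0,0,0,-1],
    [0,0,0,0,-1],
    [0,0,0,0,-1],
    [0,0,0,0,-1],
  ],
)

```text
time: 10.3
eef_pos: [0.4223, 0.0493, 0.0865]
eef_rot: [-3.141, 0.0, -3.122]
force: [-0.9, -3.2, 1.0]
grip_width: 0.0191
gripper_force: 61.4
```

Call:
drive_tool(
  moves=[
    [0,-0.001,-0.0007,0,-1],
    [0,-0.001,-0.0015,0,-1],
    [0,-0.001,-0.0015,0,-1],
    [0,-0.001,-0.0015,0,-1],
  ],
)

```text
time: 10.63
eef_pos: [0.4224, 0.0492, 0.0873]
eef_rot: [3.14, -0.0, -3.121]
force: [2.0, -0.0, -4.6]
grip_width: 0.0189
gripper_force: 60.8
```

Call:
drive_tool(
  moves=[
    [0,0,-0.0007,0,-1],
    [0,0,-0.0015,0,-1],
    [0,0,-0.0015,0,-1],
    [0,0,-0.0015,0,-1],
  ],
)

```text
time: 10.97
eef_pos: [0.4224, 0.0491, 0.0885]
eef_rot: [3.14, -0.0, -3.121]
force: [5.3, 2.3, -7.4]
grip_width: 0.0195
gripper_force: 60.1
```

Call:
drive_tool(
  moves=[
    [0,0,-0.0005,0,-1],
    [0,0,-0.001,0,-1],
    [0,0,-0.001,0,-1],
    [0,0,-0.001,0,-1],
  ],
)

```text
time: 11.3
eef_pos: [0.4225, 0.0491, 0.0888]
eef_rot: [3.14, -0.0, -3.121]
force: [6.4, 1.1, -10.7]
grip_width: 0.0188
gripper_force: 59.7
```

Call:
drive_tool(
  moves=[
    [0,0,0,0,-0.3],
    [0,0,0,0,-0.3],
    [0,0,0,0,-0.3],
  ],
)

```text
time: 11.55
eef_pos: [0.4225, 0.0485, 0.0912]
eef_rot: [-3.141, 0.001, -3.122]
force: [0.3, -1.1, 0.9]
grip_width: 0.0299
gripper_force: 0.0
```

```bash
python3 - <<'E'
from h import *
b=cv2.imread("pics/scene0.png");a=snapshot("scene")[...,::-1]
cv2.imwrite("pics/f.png",np.hstack([cv2.resize(x[185:255,195:260],None,fx=6,fy=6,interpolation=cv2.INTER_CUBIC)for x in(b,a)]))
s=sense();print(s["eef_pos"],s["force"])
E
```

```text
[0.42261623 0.04850942 0.09123462] [ 0.32926658 -0.16105238 -0.23465788]
```

View pics/f.png

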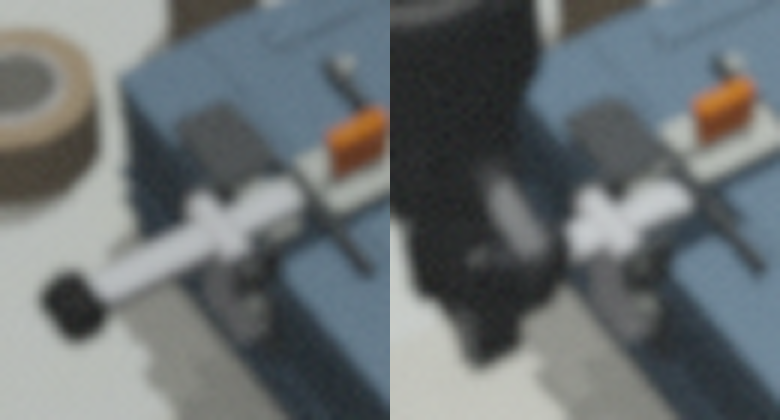

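Call:
drive_tool(
  moves=[
    [0,0,-0.035,0,0],
    [0,0,-0.07,0,0],
    [0,0,-0.105,0,0],
    [0,0,-0.14,0,0],
    [0,0,-0.14,0,0],
  ],
)

```text
time: 12.02
eef_pos: [0.4258, 0.0484, 0.239]
eef_rot: [-3.141, 0.014, -3.122]
force: [0.9, -0.0, 1.4]
grip_width: 0.0426
gripper_force: 0.0
```

```bash
python3 - <<'E'
from h import *
b=cv2.imread("pics/scene0.png");a=snapshot("scene")[...,::-1].copy();cv2.imwrite("pics/g.png",a)
for x in(b,a):
    g=cv2.cvtColor(x,cv2.COLOR_BGR2GRAY)[222:252,193:222].astype(float)
    w=np.clip(100-g,0,None);yy,xx=np.mgrid[222:252,193:222];print((w*xx).sum()/w.sum(),(w*yy).sum()/w.sum(),(w>0).sum())
    print(g[::2,::2].astype(int)) if x is a else 0
o=np.array([.423,.049,.0995]);r=.058
for t in(0,.05,.1,.15,.2):print(t,proj("scene",o+[r*(1-np.cos(t)),0,r*np.sin(t)]))
s=sense();print(s["eef_pos"])
E
```

```text
207.92125550660793 234.9047356828194 87
207.30683156654888 233.6145465253239 84
[[167 168 172 177 189 193 194 195 194 194 193 186 132  69  81]
 [193 192 193 194 195 195 194 195 193 193 188 165 135 128 162]
 [196 194 195 195 194 193 188 188 191 192 172 168 178 187 192]
 [194 194 196 195 193 172 131 128 171 192 187 193 194 192 182]
 [196 196 196 194 171 104  59  52 114 178 193 191 180 159 136]
 [195 195 193 191 136  56  47  46  58 123 167 155 131 125 132]
 [195 195 195 190 149  65  43  47  42  58 109 126 131 140 141]
 [196 195 194 193 180 113  50  43  43  60 132 142 140 141 140]
 [195 193 191 189 187 164  97  50  66 117 170 160 144 141 141]
 [190 189 190 189 190 186 164 136 152 176 185 179 149 142 140]
 [188 188 189 189 190 188 186 183 186 187 188 187 171 146 142]
 [187 187 189 189 189 189 188 187 186 188 188 188 184 166 145]
 [188 188 189 190 190 187 188 187 186 186 188 188 185 167 144]
 [188 187 188 189 188 187 186 187 187 187 189 188 187 161 138]
 [188 187 188 189 189 188 188 188 188 187 190 191 188 182 155]]
0 [[206.85475313 235.26622116]]
0.05 [[206.73635429 234.3506322 ]]
0.1 [[206.68097289 233.4025443 ]]
0.15 [[206.6892031  232.42431654]]
0.2 [[206.76145588 231.41843048]]
[0.42499607 0.04842529 0.2358592 ]
```

The boss has risen only about 0.07 rad, so the latch is still locked and the resistance I felt on the tab wasn't its full stop. I'll set the lever back down and push the tab further.

Call:
drive_tool(
  moves=[
    [0.002,0,0.03,0,-1],
    [0.002,0,0.06,0,-1],
    [0.002,0,0.09,0,-1],
    [0.002,0,0.11,0,-1],
    [0.002,0,0.11,0,-1],
  ],
)

```text
time: 12.48
eef_pos: [0.4157, 0.0487, 0.1143]
eef_rot: [3.141, -0.011, -3.122]
force: [-1.8, -0.2, -0.7]
grip_width: -0.0004
gripper_force: 0.0
```

Call:
drive_tool(
  moves=[
    [0,0,0.003,0,-1],
    [0,0,0.006,0,-1],
    [0,0,0.009,0,-1],
    [0,0,0.011,0,-1],
    [0,0,0.011,0,-1],
  ],
)

```text
time: 12.9
eef_pos: [0.4211, 0.0485, 0.1102]
eef_rot: [-3.141, 0.002, -3.121]
force: [0.3, -0.1, 0.8]
grip_width: 0.0004
gripper_force: 0.0
```

Call:
drive_tool(
  moves=[
    [0,0,0.002,0,-1],
    [0,0,0.003,0,-1],
    [0,0,0.003,0,-1],
  ],
)

```text
time: 13.15
eef_pos: [0.4212, 0.0485, 0.1088]
eef_rot: [-3.141, 0.003, -3.121]
force: [-3.5, -0.8, 8.1]
grip_width: 0.0
gripper_force: 4.0
```

Call:
drive_tool(
  moves=[
    [0,0,-0.03,0,-1],
    [0,0,-0.05,0,-1],
    [-0.04,-0.007,-0.05,0,-1],
    [-0.08,-0.014,-0.05,0,-1],
    [-0.119,-0.021,-0.05,0,-1],
  ],
)

```text
time: 13.57
eef_pos: [0.5421, 0.0298, 0.158]
eef_rot: [-3.141, 0.004, -3.121]
force: [0.4, -0.6, 0.7]
grip_width: -0.0002
gripper_force: 0.0
```

Call:
drive_tool(
  moves=[
    [0,0,0,0,-1],
    [0,0,0.02,0,-1],
    [0,0,0.04,0,-1],
    [0,0,0.049,0,-1],
    [0,0,0.049,0,-1],
  ],
)

```text
time: 13.98
eef_pos: [0.5375, 0.0301, 0.1042]
eef_rot: [3.141, -0.006, -3.121]
force: [-0.1, -0.3, -0.2]
grip_width: 0.0
gripper_force: 0.0
```

Call:
drive_tool(
  moves=[
    [0,0.005,0,0,-1],
    [0,0.01,0,0,-1],
    [0,0.015,0,0,-1],
    [0,0.018,0,0,-1],
    [0,0.018,0,0,-1],
  ],
)

```text
time: 14.4
eef_pos: [0.54, 0.0489, 0.1086]
eef_rot: [3.141, 0.002, -3.12]
force: [-0.3, 0.3, 0.4]
grip_width: -0.0003
gripper_force: 0.0
```

Call:
drive_tool(
  moves=[
    [0,0.0005,0,0,-1],
    [0,0.0015,0,0,-1],
    [0,0.0025,0,0,-1],
    [0,0.0025,0,0,-1],
  ],
)

```text
time: 14.73
eef_pos: [0.5394, 0.0505, 0.1073]
eef_rot: [-3.141, 0.0, -3.121]
force: [-0.6, -0.1, 0.9]
grip_width: -0.0002
gripper_force: 0.0
```

Call:
drive_tool(
  moves=[
    [0,0.0004,0,0,-1],
    [0,0.0008,0,0,-1],
    [0,0.0008,0,0,-1],
  ],
)

```text
time: 14.98
eef_pos: [0.5393, 0.0507, 0.1073]
eef_rot: [-3.14, -0.0, -3.122]
force: [-0.4, -1.2, 1.5]
grip_width: 0.0
gripper_force: 0.9
```

Call:
drive_tool(
  moves=[
    [0,0.0004,0,0,-1],
    [0,0.0008,0,0,-1],
    [0,0.0008,0,0,-1],
  ],
)

```text
time: 15.23
eef_pos: [0.5394, 0.051, 0.1073]
eef_rot: [-3.139, 0.0, -3.122]
force: [-0.7, -5.1, 0.4]
grip_width: 0.0002
gripper_force: 2.4
```

Call:
drive_tool(
  moves=[
    [0,0.0004,0,0,-1],
    [0,0.0008,0,0,-1],
    [0,0.0008,0,0,-1],
  ],
)

```text
time: 15.48
eef_pos: [0.5394, 0.0514, 0.1073]
eef_rot: [-3.138, -0.0, -3.122]
force: [-0.4, -5.9, 0.6]
grip_width: -0.0003
gripper_force: 3.1
```

Call:
drive_tool(
  moves=[
    [0,0.0004,0,0,-1],
    [0,0.0008,0,0,-1],
    [0,0.0008,0,0,-1],
  ],
)

```text
time: 15.73
eef_pos: [0.5393, 0.0517, 0.1074]
eef_rot: [-3.137, -0.0, -3.123]
force: [-0.0, -7.8, 0.9]
grip_width: 0.0001
gripper_force: 3.7
```

Call:
drive_tool(
  moves=[
    [0,0.0004,0,0,-1],
    [0,0.0006,0,0,-1],
    [0,0.0006,0,0,-1],
  ],
)

```text
time: 15.98
eef_pos: [0.5393, 0.0519, 0.1074]
eef_rot: [-3.136, -0.0, -3.123]
force: [0.3, -9.0, 0.6]
grip_width: 0.0002
gripper_force: 4.1
```

Call:
drive_tool(
  moves=[
    [0,0.0003,0,0,-1],
    [0,0.0006,0,0,-1],
    [0,0.0006,0,0,-1],
  ],
)

```text
time: 16.23
eef_pos: [0.5393, 0.0521, 0.1074]
eef_rot: [-3.135, -0.0, -3.123]
force: [-0.3, -9.1, 0.2]
grip_width: -0.0
gripper_force: 4.5
```

Call:
drive_tool(
  moves=[
    [0,0.0003,0,0,-1],
    [0,0.0005,0,0,-1],
    [0,0.0005,0,0,-1],
  ],
)

```text
time: 16.48
eef_pos: [0.5394, 0.0522, 0.1074]
eef_rot: [-3.135, -0.0, -3.123]
force: [0.6, -9.9, 0.2]
grip_width: -0.0001
gripper_force: 4.9
```

```bash
python3 - <<'E'
from h import *
F=[]
for i in range(8):
    snapshot("top");s=sense();F.append(s["force"])
print(s["eef_pos"],np.mean(F,0),np.std(F,0))
a=cv2.imread("pics/g.png");b=cv2.imread("pics/scene0.png");
def fin(x):
    h=cv2.cvtColor(x,cv2.COLOR_BGR2HSV)[195:225,225:280];m=(h[...,0]<20)&(h[...,1]>150)&(h[...,2]>90)
    yy,xx=np.nonzero(m);return xx.mean()+225,yy.mean()+195,len(xx)
print(fin(b),fin(a))
for d in(0,.01,.015,.02,.025,.03):print(d,proj("scene",[.539,.0505+d,.11]))
t=snapshot("top")[...,::-1]
E
```

```text
[0.53935631 0.05221864 0.10740591] [-0.43160824 -9.76451565  0.52276648] [0.31578773 0.51301404 0.40865663]
(np.float64(254.3181818181818), np.float64(207.6818181818182), 44) (np.float64(250.34883720930233), np.float64(202.41860465116278), 43)
0 [[254.29123029 208.41432513]]
0.01 [[251.81759604 205.57307484]]
0.015 [[250.59297611 204.16645957]]
0.02 [[249.37638108 202.76906181]]
0.025 [[248.16773232 201.38079124]]
0.03 [[246.96695224 200.00155874]]
```

```bash
python3 - <<'E'
from h import *
M=[];F=[]
for i in range(6):
    snapshot("top");s=sense();M.append(s["moment"]);F.append(s["force"])
print("M",np.mean(M,0),"F",np.mean(F,0))
for p in("scene0","g"):
    g=cv2.cvtColor(cv2.imread(f"pics/{p}.png"),cv2.COLOR_BGR2GRAY);m=(g[225:252,198:216]<110).astype(np.uint8)
    n,l,st,c=cv2.connectedComponentsWithStats(m);i=1+st[1:,4].argmax();print(p,c[i]+[198,225],st[i])
E
```

```text
M [-2.04155333  0.06084668  0.02248012] F [-0.34128449 -9.45518418  1.00268128]
scene0 [207.02325581 235.8255814 ] [ 4  6 12 11 86]
g [206.95348837 233.95348837] [ 4  4 12 11 86]
```

The moment readings settle it. The lift force (9.5 N × 58 mm ≈ 0.55 Nm) is balanced by torsional pinch friction at the boss (≈ 0.53 Nm), and the lever really did follow to about 0.1 rad. So the lock isn't loaded, and the tab is home: the stop has just been confirmed at about 9.8 N. I'll regrip and lift while watching that balance.

Call:
drive_tool(
  moves=[
    [0,-0.01,0,0,-1],
    [0,-0.02,0,0,-1],
    [0,-0.02,-0.03,0,-1],
    [0,-0.02,-0.06,0,-1],
    [0,-0.02,-0.08,0,-1],
  ],
)

```text
time: 17.65
eef_pos: [0.54, 0.0357, 0.1894]
eef_rot: [3.139, 0.002, -3.122]
force: [0.3, 0.0, 1.7]
grip_width: -0.0002
gripper_force: 0.0
```

Call:
drive_tool(
  moves=[
    [0.03,0.004,0,0,0],
    [0.06,0.008,0,0,0],
    [0.09,0.012,0,0,0],
    [0.118,0.016,0,0,0],
    [0.118,0.016,0,0,0],
  ],
)

```text
time: 18.07
eef_pos: [0.4164, 0.0503, 0.1868]
eef_rot: [3.139, -0.004, -3.12]
force: [0.2, 0.3, -0.7]
grip_width: 0.0431
gripper_force: 0.0
```

Call:
drive_tool(
  moves=[
    [0,0,0,0,0],
    [0,0,0.03,0,0],
    [0,0,0.06,0,0],
    [0,0,0.09,0,0],
    [0,0,0.1,0,0],
  ],
)

```text
time: 18.48
eef_pos: [0.4193, 0.0493, 0.0829]
eef_rot: [3.14, -0.006, -3.121]
force: [-0.2, 0.5, -0.8]
grip_width: 0.0426
gripper_force: 0.0
```

Call:
drive_tool(
  moves=[
    [0,0,0,0,0],
    [0,0,0,0,0],
    [0,0,0,0,-0.3],
    [0,0,0,0,-0.3],
  ],
)

```text
time: 18.82
eef_pos: [0.4234, 0.0489, 0.0897]
eef_rot: [-3.142, 0.004, -3.121]
force: [0.1, 1.0, 0.9]
grip_width: 0.0297
gripper_force: 0.0
```

Call:
drive_tool(
  moves=[
    [0,0,0.004,0,-0.3],
    [0,0,0.005,0,-1],
    [0,0,0.005,0,-1],
    [0,0,0.005,0,-1],
    [0,0,0.005,0,-1],
  ],
)

```text
time: 19.23
eef_pos: [0.4224, 0.049, 0.0834]
eef_rot: [-3.142, 0.003, -3.121]
force: [0.6, -0.2, 4.4]
grip_width: 0.0186
gripper_force: 60.4
```

Call:
drive_tool(
  moves=[
    [0,0,-0.001,0,-1],
    [0,0,-0.002,0,-1],
    [0,0,-0.003,0,-1],
    [0,0,-0.004,0,-1],
    [0,0,-0.004,0,-1],
  ],
)

```text
time: 19.65
eef_pos: [0.4224, 0.049, 0.0854]
eef_rot: [3.141, 0.002, -3.121]
force: [6.4, 0.3, -5.6]
grip_width: 0.019
gripper_force: 59.2
```

```bash
cat > m.py <<'E'
from h import *
M=[];F=[]
for i in range(3):
    snapshot("top");s=sense();M.append(s["moment"]);F.append(s["force"])
M=np.mean(M,0);F=np.mean(F,0);print(s["eef_pos"],"F",F,"Tfric",M[1]+.197*F[0],"Fz*.058",-F[2]*.058)
E
python3 m.py
```

```text
[0.42239025 0.04904692 0.08537426] F [ 6.7271746   0.14283899 -4.86013157] Tfric 0.22308242046127624 Fz*.058 0.2818876308506773
```

Call:
drive_tool(
  moves=[
    [-0.0003,0,-0.001,0,-1],
    [-0.0006,0,-0.002,0,-1],
    [-0.001,0,-0.003,0,-1],
    [-0.001,0,-0.003,0,-1],
  ],
)

```text
time: 20.13
eef_pos: [0.4226, 0.049, 0.0872]
eef_rot: [3.141, -0.0, -3.121]
force: [9.0, 0.3, -9.2]
grip_width: 0.019
gripper_force: 59.0
```

```bash
python3 m.py
```

```text
[0.42257305 0.04904085 0.08716364] F [ 8.20633217  0.02910434 -9.02369721] Tfric 0.5101703714912065 Fz*.058 0.5233744380329842
```

Call:
drive_tool(
  moves=[
    [-0.001,0,-0.001,0,-1],
    [-0.002,0,-0.002,0,-1],
    [-0.002,0,-0.003,0,-1],
    [-0.002,0,-0.003,0,-1],
  ],
)

```text
time: 20.62
eef_pos: [0.4226, 0.0491, 0.0885]
eef_rot: [3.141, -0.005, -3.121]
force: [6.1, -0.2, -12.5]
grip_width: 0.0189
gripper_force: 59.2
```

```bash
python3 m.py
```

```text
[0.42256587 0.04907991 0.0884549 ] F [  6.54546488  -0.03052204 -12.5472484 ] Tfric 0.5203730577057114 Fz*.058 0.7277404071069358
```

Call:
drive_tool(
  moves=[
    [0,0,-0.001,0,-1],
    [0,0,-0.002,0,-1],
    [0,0,-0.002,0,-1],
  ],
)

```text
time: 21.02
eef_pos: [0.4226, 0.0491, 0.0904]
eef_rot: [3.141, -0.005, -3.122]
force: [6.5, -0.0, -12.4]
grip_width: 0.0182
gripper_force: 59.2
```

```bash
python3 m.py
```

```text
[0.42266253 0.04906655 0.0904354 ] F [  6.89322891  -0.48699895 -12.62225662] Tfric 0.5534069954213208 Fz*.058 0.7320908841647494
```

Now it slips freely: 2 mm commanded gave 2 mm of rise at constant force, already at about 0.12 rad, past the lock range. Carrying on along the arc.

Call:
drive_tool(
  moves=[
    [-0.0003,0,-0.0015,0,-1],
    [-0.0006,0,-0.003,0,-1],
    [-0.001,0,-0.0045,0,-1],
    [-0.0015,0,-0.006,0,-1],
    [-0.0015,0,-0.006,0,-1],
  ],
)

```text
time: 21.58
eef_pos: [0.4233, 0.0491, 0.0962]
eef_rot: [3.141, -0.007, -3.122]
force: [5.0, 0.9, -14.1]
grip_width: 0.019
gripper_force: 58.9
```

Call:
drive_tool(
  moves=[
    [-0.0013,0,-0.005,0,-1],
    [-0.003,0,-0.01,0,-1],
    [-0.0055,0,-0.015,0,-1],
    [-0.009,0,-0.02,0,-1],
    [-0.009,0,-0.02,0,-1],
  ],
)

```text
time: 22.0
eef_pos: [0.4284, 0.0492, 0.1198]
eef_rot: [-3.141, -0.015, -3.121]
force: [-12.5, -0.5, -1.0]
grip_width: 0.0188
gripper_force: 60.5
```

Call:
drive_tool(
  moves=[
    [-0.006,0,0,0,-1],
    [-0.01,0,-0.003,0,-1],
    [-0.014,0,-0.007,0,-1],
    [-0.018,0,-0.01,0,-1],
    [-0.018,0,-0.01,0,-1],
  ],
)

```text
time: 22.42
eef_pos: [0.4299, 0.0493, 0.1255]
eef_rot: [-3.14, -0.052, -3.121]
force: [-43.9, -3.3, 10.1]
grip_width: 0.0189
gripper_force: 61.5
```

Call:
drive_tool(
  moves=[
    [0.006,0,0,0,-1],
    [0.012,0,0,0,-1],
    [0.012,0,0,0,-1],
  ],
)

```text
time: 22.67
eef_pos: [0.431, 0.0493, 0.1284]
eef_rot: [-3.141, -0.021, -3.121]
force: [-18.3, -1.8, 1.0]
grip_width: 0.0189
gripper_force: 60.8
```

```bash
python3 m.py; python3 - <<'E'
from h import *
a=snapshot("scene")[...,::-1];b=snapshot("top")[...,::-1]
cv2.imwrite("pics/k.png",np.hstack([cv2.resize(a[150:260,190:290],None,fx=5,fy=5,interpolation=cv2.INTER_CUBIC),cv2.resize(b[150:260,230:290],None,fx=5,fy=5,interpolation=cv2.INTER_CUBIC)]))
E
```

```text
[0.43104675 0.04930153 0.12853947] F [-18.45425299  -2.04138772   0.49079711] Tfric 0.3647262020078923 Fz*.058 -0.02846623216707319
```

View pics/k.png

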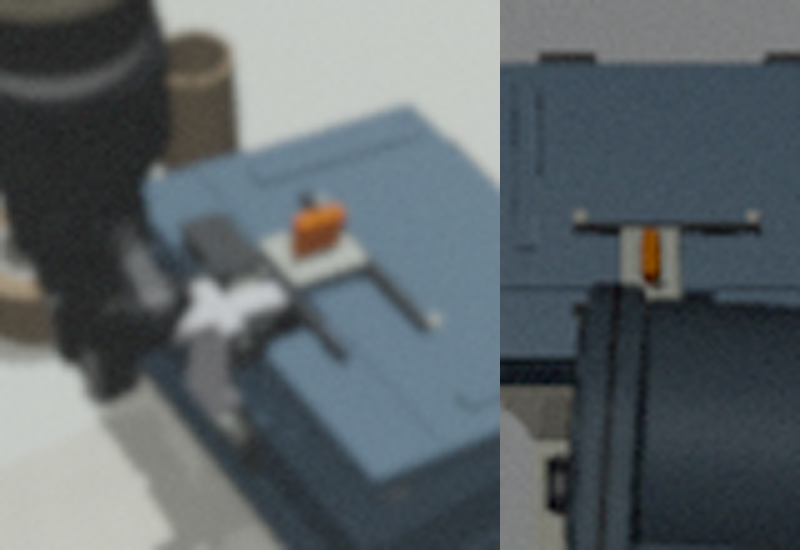

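The lid has already risen slightly, because the pinch friction turns lid and lever together instead of the lever alone. I'll release and push the boss from the front with closed fingers, so there's no torsional friction.

Call:
drive_tool(
  moves=[
    [0.004,0,0,0,-0.3],
    [0.004,0,0,0,-0.3],
    [0.004,0,0,0,-0.2],
    [0.004,0,-0.03,0,-0.2],
    [0.004,0,-0.06,0,-0.2],
  ],
)

```text
time: 23.33
eef_pos: [0.4361, 0.0494, 0.1901]
eef_rot: [3.141, -0.002, -3.121]
force: [0.1, 0.1, 0.8]
grip_width: 0.0338
gripper_force: 0.0
```

Call:
drive_tool(
  moves=[
    [0.01,0,0,0,-1],
    [0.035,0,0,0,-1],
    [0.035,0,0,0,-1],
    [0.035,0,0,0,-1],
    [0.035,0,0,0,-1],
  ],
)

```text
time: 23.75
eef_pos: [0.4033, 0.0486, 0.1915]
eef_rot: [-3.141, 0.004, -3.121]
force: [0.7, -0.3, 0.1]
grip_width: 0.0002
gripper_force: 0.0
```

```bash
python3 - <<'E'
from h import *
a=snapshot("scene")[...,::-1].copy();cv2.imwrite("pics/l.png",a);s=sense();print(s["eef_pos"],s["force"])
g=cv2.cvtColor(a,cv2.COLOR_BGR2GRAY);m=(g[205:250,190:235]<80).astype(np.uint8)
n,l,st,c=cv2.connectedComponentsWithStats(m)
for i in range(1,n):
    if st[i,4]>8:print(c[i]+[190,205],st[i]+[190,205,0,0,0])
h=np.array([.6524,.0755]);y=.049
for ph in(0,.07,.14,.2):
  for t in(0,.25,.4,.6):
    v=np.array([-.172-.058*np.cos(t),.024+.058*np.sin(t)]);c_,s_=np.cos(ph),np.sin(ph)
    p=h+[c_*v[0]+s_*v[1],-s_*v[0]+c_*v[1]];print(ph,t,p.round(4),proj("scene",[p[0],y,p[1]])[0].round(1))
E
```

```text
[0.40310659 0.04856123 0.19108506] [-0.01525948  0.32527839  0.47875259]
[201.13919414 213.38827839] [190 205  24  20 273]
[221.28813559 207.40677966] [217 205  11   7  59]
[226.54074074 228.81481481] [219 219  16  25 135]
0 0 [0.4224 0.0995] [206.6 235.4]
0 0.25 [0.4242 0.1138] [206.6 230.5]
0 0.4 [0.427  0.1221] [207.4 227.3]
0 0.6 [0.4325 0.1322] [209.4 222.8]
0.07 0 [0.4246 0.1155] [206.7 229.9]
0.07 0.25 [0.4274 0.1297] [207.2 224.7]
0.07 0.4 [0.4308 0.1377] [208.3 221.4]
0.07 0.6 [0.437  0.1475] [210.6 216.8]
0.14 0 [0.428  0.1314] [207.4 224.1]
0.14 0.25 [0.4318 0.1453] [208.4 218.7]
0.14 0.4 [0.4357 0.1531] [209.7 215.2]
0.14 0.6 [0.4426 0.1624] [212.4 210.6]
0.2 0 [0.4318 0.1447] [208.4 218.9]
0.2 0.25 [0.4364 0.1584] [209.7 213.3]
0.2 0.4 [0.4407 0.1659] [211.3 209.7]
0.2 0.6 [0.4482 0.1748] [214.3 205.1]
```

Call:
drive_tool(
  moves=[
    [0.002,0,0.015,0,-1],
    [0.002,0,0.03,0,-1],
    [0.002,0,0.045,0,-1],
    [0.002,0,0.06,0,-1],
    [0.002,0,0.06,0,-1],
  ],
)

```text
time: 24.22
eef_pos: [0.3984, 0.0486, 0.1271]
eef_rot: [3.141, -0.005, -3.121]
force: [-0.2, -0.2, 0.3]
grip_width: 0.0003
gripper_force: 0.0
```

Call:
drive_tool(
  moves=[
    [-0.004,0,0,0,-1],
    [-0.008,0,0,0,-1],
    [-0.012,0,0,0,-1],
    [-0.016,0,0,0,-1],
    [-0.016,0,0,0,-1],
  ],
)

```text
time: 24.63
eef_pos: [0.4098, 0.0488, 0.1292]
eef_rot: [-3.141, -0.015, -3.121]
force: [-14.0, -0.7, 2.7]
grip_width: 0.0
gripper_force: 7.2
```

Call:
drive_tool(
  moves=[
    [0.002,0,0,0,-1],
    [0.001,0,-0.003,0,-1],
    [0,0,-0.006,0,-1],
    [-0.0015,0,-0.009,0,-1],
    [-0.003,0,-0.012,0,-1],
  ],
)

```text
time: 25.05
eef_pos: [0.4129, 0.0488, 0.1415]
eef_rot: [-3.141, -0.014, -3.121]
force: [-14.9, -1.6, 3.3]
grip_width: -0.0003
gripper_force: 7.5
```

```bash
python3 - <<'E'
from h import *
a=snapshot("scene")[...,::-1].copy();l=cv2.imread("pics/l.png");k=lambda x:cv2.resize(x[160:260,190:290],(390,390),interpolation=cv2.INTER_CUBIC)
cv2.imwrite("pics/n.png",np.hstack([k(l),k(a)]));cv2.imwrite("pics/nfull.png",a)
s=sense();print(s["eef_pos"],s["force"],s["moment"])
E
```

```text
[0.41314491 0.04883817 0.14219863] [-14.74842636  -1.85884692   4.74281229] [-0.14701017  3.09821754  0.02255237]
```

View pics/n.png

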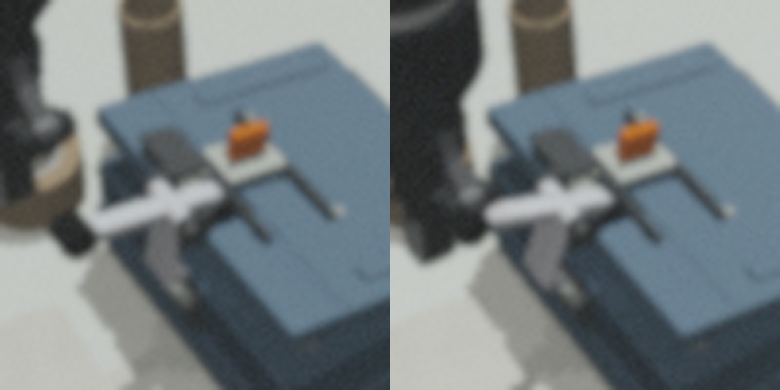

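The lever is now clearly rising on its own (lever end at about (100,210) against (95,222) before), with the lid unchanged. Continuing the push along the arc.

Call:
drive_tool(
  moves=[
    [-0.0015,0,-0.003,0,-1],
    [-0.003,0,-0.0055,0,-1],
    [-0.005,0,-0.008,0,-1],
    [-0.0075,0,-0.0105,0,-1],
    [-0.0105,0,-0.013,0,-1],
  ],
)

```text
time: 25.52
eef_pos: [0.427, 0.0491, 0.1558]
eef_rot: [-3.141, -0.006, -3.121]
force: [-4.3, -0.5, 1.3]
grip_width: -0.0003
gripper_force: 2.0
```

Call:
drive_tool(
  moves=[
    [-0.003,0,-0.0025,0,-1],
    [-0.006,0,-0.005,0,-1],
    [-0.009,0,-0.007,0,-1],
    [-0.012,0,-0.009,0,-1],
    [-0.012,0,-0.009,0,-1],
  ],
)

```text
time: 25.93
eef_pos: [0.4421, 0.0494, 0.1648]
eef_rot: [3.142, 0.001, -3.121]
force: [-1.3, -0.2, 0.5]
grip_width: -0.0001
gripper_force: 0.8
```

Call:
drive_tool(
  moves=[
    [-0.003,0,-0.001,0,-1],
    [-0.006,0,-0.002,0,-1],
    [-0.009,0,-0.003,0,-1],
    [-0.012,0,-0.005,0,-1],
    [-0.014,0,-0.007,0,-1],
  ],
)

```text
time: 26.35
eef_pos: [0.4452, 0.0496, 0.1686]
eef_rot: [-3.141, -0.024, -3.121]
force: [-24.6, -1.5, 7.6]
grip_width: 0.0003
gripper_force: 12.2
```

Call:
drive_tool(
  moves=[
    [0,0,-0.003,0,-1],
    [0,0,-0.006,0,-1],
    [0,0,-0.009,0,-1],
    [0,0,-0.012,0,-1],
    [0,0,-0.015,0,-1],
  ],
)

```text
time: 26.77
eef_pos: [0.4527, 0.0497, 0.1847]
eef_rot: [-3.142, -0.007, -3.121]
force: [-4.7, -1.0, -1.7]
grip_width: 0.0
gripper_force: 1.8
```

Call:
drive_tool(
  moves=[
    [-0.005,0,-0.005,0,-1],
    [-0.01,0,-0.01,0,-1],
    [-0.015,0,-0.015,0,-1],
    [-0.021,0,-0.02,0,-1],
    [-0.027,0,-0.024,0,-1],
  ],
)

```text
time: 27.18
eef_pos: [0.4731, 0.0502, 0.2108]
eef_rot: [-3.141, -0.02, -3.121]
force: [-29.3, -0.6, 18.7]
grip_width: -0.0003
gripper_force: 16.6
```

Call:
drive_tool(
  moves=[
    [0.01,0,0,0,-1],
    [0.025,0,0,0,-1],
    [0.03,0,0.01,0,-1],
    [0.03,0,0.025,0,-1],
    [0.03,0,0.035,0,-1],
  ],
)

```text
time: 27.6
eef_pos: [0.453, 0.0496, 0.1747]
eef_rot: [-3.142, 0.002, -3.121]
force: [0.6, 0.3, -0.5]
grip_width: -0.0001
gripper_force: 0.0
```

Call:
drive_tool(
  moves=[
    [0,0,0,0,-1],
    [-0.005,0,0,0,-1],
    [-0.01,0,0,0,-1],
  ],
)

```text
time: 27.85
eef_pos: [0.4633, 0.0498, 0.1757]
eef_rot: [-3.142, 0.001, -3.121]
force: [-0.2, -0.0, 1.5]
grip_width: 0.0
gripper_force: 0.0
```

```bash
python3 - <<'E'
from h import *
a=snapshot("scene")[...,::-1].copy();cv2.imwrite("pics/p.png",a);s=sense();print(s["eef_pos"],s["force"])
def fin(x):
    h=cv2.cvtColor(x,cv2.COLOR_BGR2HSV)[150:225,225:290];m=(h[...,0]<20)&(h[...,1]>150)&(h[...,2]>90)
    yy,xx=np.nonzero(m);return xx.mean()+225,yy.mean()+150,len(xx)
for p in("g","nfull","p"):print(p,fin(cv2.imread(f"pics/{p}.png")))
h=np.array([.6524,.0755])
for ph in(0,.14,.2,.25,.3,.4,.5):
    v=np.array([-.172+.0585,.12-.0095-.0755]);c_,s_=np.cos(ph),np.sin(ph)
    p=h+[c_*v[0]+s_*v[1],-s_*v[0]+c_*v[1]];print(ph,proj("scene",[p[0],.0675,p[1]])[0].round(1))
E
```

```text
[0.46455006 0.04975345 0.17600653] [ 0.70170212 -0.03270166  0.32129805]
g (np.float64(250.34883720930233), np.float64(202.41860465116278), 43)
nfull (np.float64(253.02272727272728), np.float64(194.97727272727272), 44)
p (np.float64(256.20454545454544), np.float64(188.88636363636363), 44)
0 [250.1 203.5]
0.14 [252.2 197.4]
0.2 [253.4 194.7]
0.25 [254.5 192.4]
0.3 [255.8 190.2]
0.4 [258.5 185.6]
0.5 [261.7 181.2]
```

The lid is at about 0.31 rad. The tip had slipped over the boss, so I'll push again with the tip deeper.

Call:
drive_tool(
  moves=[
    [-0.006,0,-0.004,0,-1],
    [-0.01,0,-0.01,0,-1],
    [-0.0145,0,-0.016,0,-1],
    [-0.019,0,-0.021,0,-1],
    [-0.024,0,-0.026,0,-1],
  ],
)

```text
time: 28.32
eef_pos: [0.4858, 0.0503, 0.2018]
eef_rot: [-3.142, -0.002, -3.121]
force: [-4.1, -0.2, -0.1]
grip_width: -0.0001
gripper_force: 2.6
```

Call:
drive_tool(
  moves=[
    [-0.005,0,-0.006,0,-1],
    [-0.01,0,-0.011,0,-1],
    [-0.016,0,-0.016,0,-1],
    [-0.022,0,-0.021,0,-1],
    [-0.028,0,-0.025,0,-1],
  ],
)

```text
time: 28.73
eef_pos: [0.5146, 0.0509, 0.2272]
eef_rot: [3.142, -0.0, -3.121]
force: [-6.1, 0.9, 1.8]
grip_width: -0.0002
gripper_force: 2.5
```

Call:
drive_tool(
  moves=[
    [-0.006,0,-0.004,0,-1],
    [-0.012,0,-0.008,0,-1],
    [-0.018,0,-0.012,0,-1],
    [-0.024,0,-0.016,0,-1],
    [-0.024,0,-0.016,0,-1],
  ],
)

```text
time: 29.15
eef_pos: [0.5401, 0.0515, 0.2435]
eef_rot: [3.141, 0.003, -3.121]
force: [-2.2, -0.1, 1.7]
grip_width: -0.0001
gripper_force: 0.8
```

```bash
cat > ph.py <<'E'
from h import *
a=snapshot("scene")[...,::-1].copy();s=sense();print(s["time"],s["eef_pos"],s["force"])
h=cv2.cvtColor(a,cv2.COLOR_BGR2HSV)[130:225,225:310];m=(h[...,0]<20)&(h[...,1]>150)&(h[...,2]>90)
yy,xx=np.nonzero(m);print(xx.mean()+225,yy.mean()+130+1,len(xx))
h=np.array([.6524,.0755])
for ph in(.4,.5,.6,.7,.8,.9,1):
    v=np.array([-.172+.0585,.12-.0095-.0755]);c_,s_=np.cos(ph),np.sin(ph)
    p=h+[c_*v[0]+s_*v[1],-s_*v[0]+c_*v[1]];print(ph,proj("scene",[p[0],.0675,p[1]])[0].round(1))
E
python3 ph.py
```

```text
29.2 [0.54003458 0.05144786 0.24350472] [-0.81508107 -0.24532386  1.01191497]
291.5377358490566 154.77358490566039 106
0.4 [258.5 185.6]
0.5 [261.7 181.2]
0.6 [265.2 176.9]
0.7 [269.1 172.7]
0.8 [273.2 168.8]
0.9 [277.5 165.1]
1 [281.9 161.8]
```

Call:
drive_tool(
  moves=[
    [-0.006,0,-0.003,0,-1],
    [-0.012,0,-0.006,0,-1],
    [-0.018,0,-0.009,0,-1],
    [-0.024,0,-0.011,0,-1],
    [-0.024,0,-0.011,0,-1],
  ],
)

```text
time: 29.62
eef_pos: [0.5632, 0.052, 0.2551]
eef_rot: [3.141, 0.002, -3.121]
force: [-4.6, -0.5, 4.3]
grip_width: 0.0002
gripper_force: 2.7
```

Call:
drive_tool(
  moves=[
    [0.015,0,0,0,-1],
    [0.035,0,0,0,-1],
    [0.07,0,0,0,-1],
    [0.1,0,0,0,-1],
    [0.1,0,0,0,-1],
  ],
)

```text
time: 30.03
eef_pos: [0.4587, 0.05, 0.2536]
eef_rot: [-3.142, -0.001, -3.121]
force: [0.5, -0.4, 0.1]
grip_width: 0.0006
gripper_force: 0.0
```

```bash
sed -i 's/130:225,225:310/152:190,250:287/;s/+225,yy/+250,yy/;s/+130+1/+152+1/' ph.py; python3 ph.py; python3 ph.py|head -2
```

```text
30.0833 [0.46169548 0.0498975  0.25392764] [ 0.45193671 -0.29701194  0.09408119]
275.4594594594595 166.8918918918919 37
0.4 [258.5 185.6]
0.5 [261.7 181.2]
0.6 [265.2 176.9]
0.7 [269.1 172.7]
0.8 [273.2 168.8]
0.9 [277.5 165.1]
1 [281.9 161.8]
30.1333 [0.46323962 0.04978381 0.25407446] [-0.08598202  0.2153961   0.20519554]
275.54285714285714 166.8 35
```

```bash
python3 -c "
from station import *
print(sense()['joint_vel']);print(close_job())"
```

```text
[ 4.41098373e-04  4.29194507e-02  4.09739682e-02 -9.82537852e-03
  3.08009203e-04  3.90083006e-05]
the job is handed in; nothing more can be done
None
```

The job is handed in after about 30 s of robot time, but no verdict came back: the tab is about 17 mm over against its stop, the latch is fully up, the lid stands open by itself at about 0.85 rad (49°), and the arm is clear of the case and was never sent near the core or the rolls.

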